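# Glue up a ring-display plinth in a trigger clamp at the pottery stall

### The arm

A 7-joint arm with a two-finger parallel gripper is mounted at the origin on the work surface. World frame = base frame: x ahead of the robot, y to its left, z up, the work surface at z = 0. Lengths are in m, angles in rad, forces in N, time in s.
With the tool pointing down it reaches from about 0.4 to 0.85 m from the base axis. Payload 10.4 kg.
Tool frame: the origin (TCP) lies midway between the tips of the shut fingers; the grasp point (between the pads) lies 19 mm behind it (manip.pinch_z is the distance from the TCP to the grasp point, in m); y points along the fingers, x is the direction in which the jaws open and shut, and the axes are right-handed (so a half turn about y gives the same grasp; the last joint's range is limited). The gripper opens to 85 mm and grips with 20 to 120 N. Pads are 22 mm wide; open, the fingers measure 114 mm over their backs; the gripper's body (76 mm by 85 mm) begins 54 mm behind the grasp point. The pads swing forward as they close: fully open they stand 13 mm farther back than shut.
Start: joints at [1.243, 0.332, -0.065, 1.46, 0.022, 1.35, -0.088], TCP at [0.188, -0.596, 0.231] pointing down, gripper open.
Joint ranges: [-2.6, 2.6], [-0.5, 2.12], [-1.47, 1.34], [0.16, 2.42], [-1.27, 4.41], [0.06, 2.06], [-2.6, 2.6]. Speed limits (rad/s): [2.22, 2.22, 2.79, 2.79, 3.14, 3.14, 3.14].

### API

Orientations are given as a unit quaternion [x, y, z, w].
In Python, from workcell import manip gives the robot as it stands.
- The arm moves only by the shell command python3 -m pendant 'ROWS' [OPENING] [FORCE]. ROWS is a JSON object of lists of equal length, an entry for each row: "offset": the shift along the tool's x, y, z scaled (see below), a list of three; "turn": the turn, a rotation vector about the tool's x, y, z scaled (see below), a list of three. A call has 1 to 12 rows; each row is the pose to reach, as a shift and turn from the pose measured when the call began, along the tool's axes at that moment; what a row does not reach only later rows make up. The controller multiplies each number of a shift by 200 mm and each number of a turn by 45 degrees. A row lasts 1/8 s, in which the tool goes at most 62.5 mm and 10.7 degrees, less where a joint would pass 70% of its speed; a pose out of reach is approached as far as the arm can. A call with a number of a shift or a turn outside -1 to 1 is refused whole. A call with a gripper value outside its range is refused whole. OPENING is the opening in per cent of the stroke, from 0 (shut) to 100 (fully open), set as the call begins (- or left out, the last holds). The fingers move at their own pace and stop on an object; FORCE is the grip in N (left out, the last holds). Time passes only in rows, so rows that repeat a pose let the fingers close. It gives the time, the measured TCP pose, the force and the opening at its end, in the units of the state.
- manip.get_obs(): the state, without advancing time (a new reading comes with each control period).
- manip.camera(name): name is "scene" or "side" or "wrist"; returns (picture, depth): 384x512x3 uint8, red, green, blue; 384x512 float32, m along the optical axis (not along the pixel's ray), 0 where there is no reading.
- manip.camera_model(name): a dict with "intrinsics" (3x3 intrinsics, pixels), "R" (3x3) and "t" (3): a world point X has camera coordinates R X + t; the wrist camera has in their place "tool_from_camera" (4x4, takes a point from camera to tool coordinates, whose origin is the TCP and whose axes are the tool frame's). Camera axes: x right, y down, z forward; pixel columns grow to the right and rows downward; lengths in m; the calibration is good to about 2 mm. The wrist camera is an equidistant fisheye: a pixel r from the principal point sees the ray r / f radians off the axis. A picture is of the moment at which its call begins: read the wrist's pose just before it. camera_model takes no time and is no camera call.
- manip.hand_in(): hands the job in, once; it reports no verdict.
The state is a dict: "clock": time; "joint_pos": joint angles; "joint_velocities": joint speeds; "tau": joint torques, N m; "position": TCP position; "ee_rot": TCP orientation; "ft_force": force on the tool from outside, world axes, zero at the start; "torque": the same for the moment, N m; "grip_width": opening from 0.0 (shut) to 1.0 (fully open).
Only numpy, scipy, OpenCV 4.12 (cv2) and the standard library are available. Lean on these libraries where they do the work, as an engineer would, in place of code of your own. Each camera call takes 0.05 s, during which the arm holds its last target. There are 200 camera calls.

### The job

Swing the magnifier away from the clamp, all the way round to its stop. Then pump the clamp's trigger until the sprung pad presses the glued wooden plinth against the steel anvil, and squeeze just far enough that the pad's spring is about half compressed, never anywhere near flat, or the fresh joint is crushed. Move the bar only by its trigger, leave the pots and other wares alone, and finish while still holding the trigger squeezed: the clamp does not keep that pressure by itself.

Things in the scene. Friction and masses are not known exactly. Their poses are not given: they have to be found in the camera images.
- clamp: Trigger clamp on a plywood board fixed to the table. Origin on the table under the trigger's vertical pivot. +y: along the push bar, the way it is driven; -x: the way handle and trigger stick out, towards the robot; z up. Board 15 mm thick, x -30..105, y -100..215 mm. Push bar along y at x 62, z 50 mm, in a grey housing (y -45..35 mm, up to 74 mm high).
- handle_mid (a point): Middle of the fixed black handle's gripping part, at clamp (x -60, y -25, z 50) mm. The handle is a bar 14 mm thick (clamp y -32..-18 mm), from x -90 to 20 mm, z 22..78 mm, free beneath, behind and above.
- trigger_grip: The black trigger lever beside the handle, on its +y side, the part that is squeezed. Its origin is on the table under the trigger's pivot. It ends in an upright round post, 12 mm across, from 26 to 78 mm above the table, 60 mm from the pivot.
- trigger_end (a point): Centre of the trigger's upright post, 50 mm above the table. Released it is at clamp (x -59, y +10) mm, fully squeezed at (x -59, y -10) mm: handle and post together measure 48 mm over their outer faces released and 28 mm fully squeezed. A spring pushes it back out by itself (2 to 3.5 N at the post).
- trigger (a joint): Turn of the trigger: 0 released, 0.333 rad fully squeezed (stop). Squeezing moves the post 20 mm towards the handle and drives the push bar up to 17.3 mm forward by a pawl on teeth 5 mm apart: 0 to 5 mm of bar travel is lost before the pawl bites, so a full pump moves the bar about 15 mm. Squeezing at the post takes up to about 22 N.
- bar_slide (a joint): Forward travel of the push bar, 0 to 0.070 m; starts at 0 to 0.020 m. Friction (about 4 N) keeps the bar where it is when the trigger is let go, but it slides back if the pad's spring pushes harder. With the plinth flat against the anvil the pad touches it at 0.050 m.
- push_bar: Toothed steel push bar with a square steel jaw plate (44 mm) on its front end, which carries the sprung pad. To be driven only by the trigger.
- pad_spring (a joint): How far the pad's spring is compressed: 0 free, 0.006 half compressed, 0.012 m squashed flat. Stiffness 1.7 N per mm, no preload.
- pad_face: Square black rubber pad, 44 x 44 mm, 8 mm thick, at the front of the push bar on a coil spring, the gap behind it to the jaw plate is 17 mm with the spring free, 11 mm half compressed, 5 mm squashed flat.
- pad_front (a point): Centre of the pad's front face (the face that meets the plinth), 50 mm above the table.
- anvil_face (a point): Centre of the face of the fixed steel anvil at the far end of the board, which faces the pad: at clamp (x 62, y 175, z 50) mm; the anvil is 70 mm wide and up to 85 mm high.
- plinth: Ring-display plinth freshly glued from two halves: a light wood block 60 mm (clamp x) x 50 mm (clamp y) x 60 mm high with a dark wooden cone 47 mm tall on top, about 0.16 kg. Loose on the board in front of the anvil, 1 to 9 mm short of it; the pad slides it home against the anvil. Origin: centre of its underside.
- magnifier: Stand of the magnifier, fixed to the table: round foot of 40 mm radius and a post of 16 mm diameter, 173 mm high. Origin on the table on the post's axis, which is the arm's vertical hinge axis.
- magnifier_arm (a joint): Swing of the magnifier arm: 0 with the lens over the clamp's handle, growing anticlockwise seen from above to the stop at 1.6 rad, fully clear. Light friction, stays where left. Starts at 0 to 0.25 rad. Lens 112 mm across, centre 209 mm from the post's axis, 164 to 178 mm above the table; the arm between is 12 mm wide, top at 176 mm.
- swing_knob (a point): Point on the magnifier's upright white round knob to take hold of, 206 mm above the table; knob 18 mm in diameter, from 176 to 226 mm above the table, on the arm 135 mm from the post's axis.
- glue_bottle: White glue bottle, 42 mm diameter, 100 mm tall, near the front left of the clamp. A bystander, not to be disturbed. Origin: centre of its underside.
- bead_bowl: Small glass bowl, 80 mm wide, 42 mm high, at the front right of the clamp. A bystander, not to be disturbed. Origin: centre of its underside.
- clay_mug: Terracotta mug, 76 mm wide, 85 mm high. A bystander, not to be disturbed. Origin: centre of its underside.
- owl_pot: Green glazed pot, 84 mm wide, 118 mm high. A bystander, not to be disturbed. Origin: centre of its underside.
- lidded_jar: White ceramic jar, 68 mm wide, 75 mm high. A bystander, not to be disturbed. Origin: centre of its underside.
- dark_pot: Dark lidded pot, 92 mm wide, 94 mm high. A bystander, not to be disturbed. Origin: centre of its underside.
- carved_cup: Dark wooden cup, 68 mm wide, 70 mm high. A bystander, not to be disturbed. Origin: centre of its underside.

How it is judged:
By the outcome, as a careful person would: the job done as asked, in the order asked, and still so for the second after the job is handed in, while the arm keeps its last pose, push and grip.
It also fails if it takes over 58 s, if anything falls off the work surface, if the arm or the gripper's body presses on something with over 40 N, if the wrist force passes 120 N, or if a joint passes its speed limit or range.

## Working session

There is one attempt and no reset: what is moved stays moved. The work goes in short steps, Python scripts to look and compute and a shell command to move; the robot and the scene stay as the last step left them, time stands still between calls to the robot, and variables do not carry over. Pictures are saved under pics/ and viewed, about 8 in all and at most 12, crops included, and the job is handed in when it is done.

```bash
ls; mkdir -p pics; cat > h.py <<'E'
import numpy as np, cv2
from workcell import manip
from scipy.spatial.transform import Rotation as Rn
def snap(n,f):
    im,d=manip.camera(n); cv2.imwrite('pics/'+f+'.png',im[:,:,::-1]); np.savez('pics/'+f+'.npz',im=im,d=d); return im,d
def back(n,u,v,d):
    m=manip.camera_model(n);K=np.array(m['intrinsics']);p=np.linalg.inv(K)@np.array([u,v,1.])*d
    return np.array(m['R']).T@(p-np.array(m['t']))
def cloud(n,d):
    m=manip.camera_model(n);K=np.array(m['intrinsics']);v,u=np.mgrid[:d.shape[0],:d.shape[1]]
    p=np.stack([(u-K[0,2])/K[0,0]*d,(v-K[1,2])/K[1,1]*d,d],-1)
    return (p-np.array(m['t']))@np.array(m['R'])
E
python3 - <<'E'
from h import *
a,_=snap('scene','s0');b,_=snap('side','d0')
o=manip.get_obs();print(o)
for n in('scene','side'):print(n,manip.camera_model(n))
print(manip.camera_model('wrist'),manip.pinch_z)
E
```

```text
pics
{'clock': 0.1, 'joint_pos': array([ 1.2434044 ,  0.33279595, -0.06466577,  1.46087632,  0.02159177,
        1.3499047 , -0.08846968]), 'joint_velocities': array([ 0.00119328, -0.00167641, -0.00035661, -0.00107625,  0.00206843,
       -0.00042905,  0.00190683]), 'tau': array([ 1.89030339e-03, -6.26743197e+01,  4.96953714e-02, -3.92432320e+01,
        1.64520275e-02,  6.90663495e-03, -5.86493286e-06]), 'position': array([ 0.18743488, -0.59587003,  0.23059429]), 'ee_rot': array([-0.56986015,  0.41867739, -0.41791688,  0.57036317]), 'ft_force': array([-0.3914792 ,  0.17419191,  0.04828025]), 'torque': array([ 0.02773538,  0.01401722, -0.01949401]), 'grip_width': 1.0012726771796714}
scene {'intrinsics': array([[357.89623082,   0.        , 260.34059336],
       [  0.        , 357.89623082, 185.52028389],
       [  0.        ,   0.        ,   1.        ]]), 'R': array([[ 0.78843441,  0.6149711 , -0.01348095],
       [ 0.35915133, -0.47802747, -0.80156102],
       [-0.49938112,  0.62713658, -0.59776099]]), 't': array([-0.52547945, -0.0020333 ,  1.23420386])}
side {'intrinsics': array([[
[... 186 characters left out ...]
 0.00498658],
       [-0.31198516,  0.62136173, -0.71873142],
       [ 0.31608693, -0.64551435, -0.69526993]]), 't': array([0.55050546, 0.1876012 , 1.17373805])}
{'intrinsics': array([[297.31863964,   0.        , 255.04041254],
       [  0.        , 297.31863964, 197.15444028],
       [  0.        ,   0.        ,   1.        ]]), 'tool_from_camera': array([[ 9.99999911e-01, -4.21890690e-04,  1.82280425e-05,
         8.59550891e-04],
       [-1.41544007e-04, -2.94205797e-01,  9.55742083e-01,
        -1.42221259e-01],
       [-3.97855891e-04, -9.55742000e-01, -2.94205831e-01,
         7.47905336e-02],
       [ 0.00000000e+00,  0.00000000e+00,  0.00000000e+00,
         1.00000000e+00]])} 0.0187
```

View pics/s0.png

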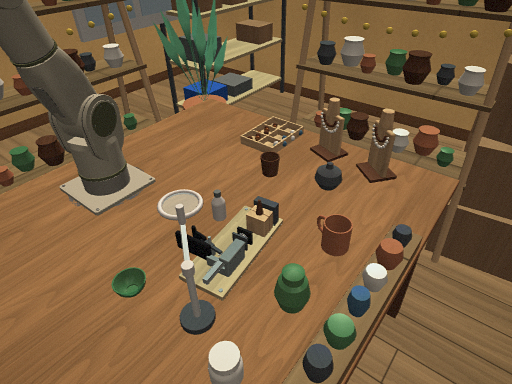

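View pics/d0.png

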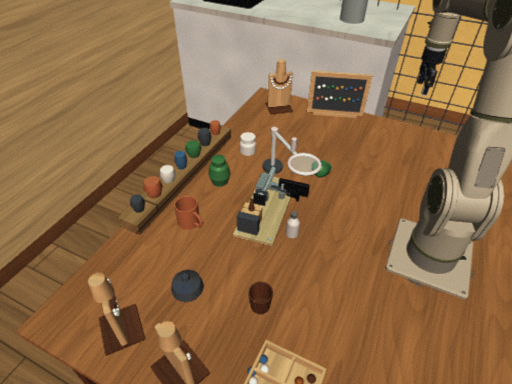

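The scene view shows the clamp board at about (235,250), the magnifier foot at (197,317) and the lens at (180,204). The side view shows the same things, with the lens at (305,163), the knob at (293,143) and the handle at (293,187). Next I'll build a fused top-down map.

```bash
python3 - <<'E'
from h import *
o=manip.get_obs();print(Rn.from_quat(o['ee_rot']).as_matrix().round(3))
P=[];C=[]
for n,f in(('scene','s0'),('side','d0')):
    z=np.load('pics/'+f+'.npz');c=cloud(n,z['d']);m=z['d']>0
    P.append(c[m]);C.append(z['im'][m])
for n,f,uv in(('scene','s0',(197,317)),('side','d0',(293,143)),('scene','s0',(187,265)),('side','d0',(305,163)),('scene','s0',(280,210)),('scene','s0',(190,282))):
    z=np.load('pics/'+f+'.npz');print(n,uv,cloud(n,z['d'])[uv[1],uv[0]].round(3))
# orthomaps per camera and fused
P0=np.concatenate(P);C0=np.concatenate(C)
x0,x1,y0,y1=.35,.85,-.45,.15
outs=[]
for p,c in zip(P,C):
    r=1.5e-3
    im=np.zeros((int((x1-x0)/r),int((y1-y0)/r),3),np.uint8)
    k=(p[:,0]>x0)&(p[:,0]<x1)&(p[:,1]>y0)&(p[:,1]<y1)&(p[:,2]<.3)
    p=p[k];c=c[k];s=np.argsort(p[:,2]);p=p[s];c=c[s]
    for q,cc in zip(p,c):
        i=int((x1-q[0])/r);j=int((y1-q[1])/r);im[max(i-1,0):i+1,max(j-1,0):j+1]=cc
    for k in range(1,5):cv2.putText(im,f'{x1-k*.1:.2f}',(0,int(k*.1/r)),0,.35,(255,0,0));
    for k in range(1,6):cv2.putText(im,f'{y1-k*.1:.2f}',(int(k*.1/r),8),0,.35,(255,0,0))
    outs.append(im)
cv2.imwrite('pics/o0.png',np.hstack(outs)[:,:,::-1])
E
```

```text
[[ 0.3   -0.     0.954]
 [-0.954  0.001  0.3  ]
 [-0.001 -1.    -0.   ]]
scene (197, 317) [ 0.626 -0.178  0.017]
side (293, 143) [ 0.511 -0.081  0.215]
scene (187, 265) [ 0.622 -0.174  0.184]
side (305, 163) [ 0.453 -0.052  0.172]
scene (280, 210) [0.55  0.249 0.   ]
scene (190, 282) [ 0.627 -0.178  0.141]
```

View pics/o0.png

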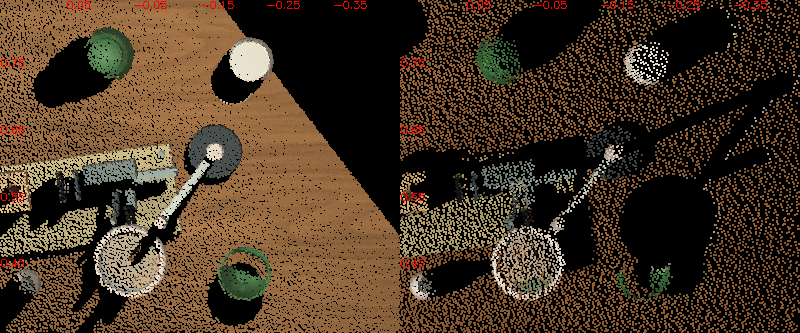

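The fused map shows the post at about (0.626,-0.174), the knob near (0.515,-0.09) and the lens near (0.46,-0.045). Next I'll refine the knob and fit the board.

```bash
python3 - <<'E'
from h import *
for n,f in(('scene','s0'),('side','d0')):
    z=np.load('pics/'+f+'.npz');c=cloud(n,z['d'])[z['d']>0]
    near=lambda x,y,r:np.hypot(c[:,0]-x,c[:,1]-y)<r
    k=c[near(.515,-.09,.04)&(c[:,2]>.183)];print(n,'knob',len(k),k.mean(0).round(4),k.min(0).round(3),k.max(0).round(3))
    k=c[near(.626,-.174,.03)&(c[:,2]>.05)&(c[:,2]<.15)];print('post',len(k),k.mean(0).round(4),k.min(0).round(3),k.max(0).round(3))
    k=c[near(.46,-.045,.08)&(c[:,2]>.15)&(c[:,2]<.183)];print('lens',len(k),((k.min(0)+k.max(0))/2).round(4),k.min(0).round(3),k.max(0).round(3))
    b=c[(c[:,2]>.011)&(c[:,2]<.019)&(c[:,0]>.4)&(c[:,0]<.68)&(c[:,1]>-.14)&(c[:,1]<.26)]
    r=cv2.minAreaRect(b[:,:2].astype(np.float32));print('board',len(b),r,cv2.boxPoints(r).round(3).tolist())
E
```

```text
scene knob 152 [ 0.5188 -0.0935  0.2095] [ 0.507 -0.101  0.184] [ 0.524 -0.083  0.23 ]
post 230 [ 0.626  -0.1764  0.1017] [ 0.616 -0.182  0.05 ] [ 0.63  -0.167  0.149]
lens 996 [ 0.4627 -0.0468  0.1752] [ 0.402 -0.102  0.168] [0.523 0.008 0.183]
board 2167 ((0.5212488770484924, 0.01997755467891693), (0.19235841929912567, 0.3478843867778778), 7.893290996551514) [[0.4020000100135803, 0.17900000512599945], [0.44999998807907104, -0.16599999368190765], [0.6399999856948853, -0.13899999856948853], [0.5929999947547913, 0.20499999821186066]]
side knob 67 [ 0.5121 -0.0852  0.2089] [ 0.505 -0.096  0.184] [ 0.523 -0.077  0.229]
post 89 [ 0.6182 -0.1674  0.1002] [ 0.611 -0.177  0.05 ] [ 0.628 -0.158  0.149]
lens 633 [ 0.4606 -0.0432  0.1757] [ 0.4   -0.099  0.168] [0.522 0.012 0.183]
board 1166 ((0.5170707106590271, 0.021197304129600525), (0.20191755890846252, 0.35419338941574097), 8.608063697814941) [[0.39100000262260437, 0.1809999942779541], [0.4440000057220459, -0.16899999976158142], [0.6430000066757202, -0.13899999856948853], [0.5899999737739563, 0.210999995470047]]
```

```bash
python3 -m pendant '{"offset":[[0,-0.25,0],[-0.25,-0.25,0.3],[-0.5,-0.25,0.6],[-0.75,-0.25,0.9],[-0.8,-0.25,0.96],[-0.8,-0.25,0.96],[-0.8,-0.25,0.96]],"turn":[[0,0,0],[0,0,0],[0,0.1,0],[0,0.21,0],[0,0.21,0],[0,0.21,0],[0,0.21,0]]}' 100 40
```

```text
clock: 0.98
position: [0.3223, -0.3859, 0.2806]
ee_rot: [-0.534, 0.464, -0.463, 0.534]
ft_force: [0.0, -0.8, -0.1]
grip_width: 1.001
```

```bash
python3 -m pendant '{"offset":[[-0.23,0,0.2],[-0.46,0,0.4],[-0.7,0,0.6],[-0.93,0,0.8],[-1,0,0.87],[-1,0,0.87]],"turn":[[0,0,0],[0,0,0],[0,0,0],[0,0,0],[0,0,0],[0,0,0]]}' && python3 -m pendant '{"offset":[[-0.2,0,0.17],[-0.34,0,0.3],[-0.34,0,0.3],[-0.34,0,0.3]],"turn":[[0,0,0],[0,0,0],[0,0,0],[0,0,0]]}'; python3 - <<'E'
from h import *
o=manip.get_obs();im,d=manip.camera('wrist');cv2.imwrite('pics/w0.png',im[:,:,::-1])
m=manip.camera_model('wrist');K=m['intrinsics'];T=m['tool_from_camera']
v,u=np.mgrid[:384,:512];a=(u-K[0,2])/K[0,0];b=(v-K[1,2])/K[1,1];th=np.hypot(a,b)+1e-9
ray=np.stack([a/th*np.tan(th),b/th*np.tan(th),np.ones_like(th)],-1)
p=ray*d[...,None]@T[:3,:3].T+T[:3,3]
w=p@Rn.from_quat(o['ee_rot']).as_matrix().T+o['position']
np.savez('pics/w0.npz',im=im,d=d,w=w)
k=(d>0)&(w[...,2]>.2)&(w[...,2]<.235)&(np.hypot(w[...,0]-.516,w[...,1]+.088)<.03)
q=w[k];print(o['position'],len(q),q.mean(0),q.min(0),q.max(0))
t=q[q[:,2]>.222];print(len(t),t.mean(0),t.min(0),t.max(0))
E
```

```text
clock: 1.72
position: [0.4669, -0.1636, 0.2804]
ee_rot: [-0.534, 0.464, -0.463, 0.534]
ft_force: [-0.4, -0.6, -0.0]
grip_width: 1.002
clock: 2.22
position: [0.5162, -0.0905, 0.2801]
ee_rot: [0.533, -0.465, 0.464, -0.533]
ft_force: [0.1, -0.9, -0.2]
grip_width: 1.001
[ 0.51619148 -0.09045656  0.28009848] 662 [ 0.5162999  -0.09226102  0.22105238] [ 0.50514698 -0.10111164  0.20007927] [ 0.52258443 -0.08379224  0.2273689 ]
454 [ 0.51438668 -0.09255129  0.22537755] [ 0.50514698 -0.10111164  0.22202926] [ 0.52257246 -0.08413232  0.2273689 ]
```

View pics/w0.png

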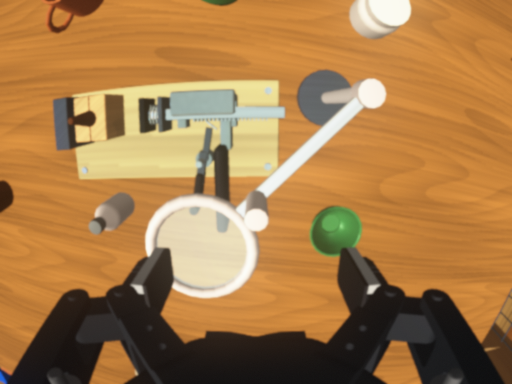

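The wrist view shows the knob top at (257,215), lined up with the jaws. Its centre is (0.514,-0.0925), about 2 mm from the TCP. I'll descend and grip it.

```bash
python3 -m pendant '{"offset":[[0.01,0.2,0],[0.01,0.35,0],[0.01,0.45,0],[0.01,0.45,0],[0.01,0.45,0]],"turn":[[0,0,0],[0,0,0],[0,0,0],[0,0,0],[0,0,0]]}' && python3 -m pendant '{"offset":[[0,0,0],[0,0,0],[0,0,0],[0,0,0],[0,0,0],[0,0,0]],"turn":[[0,0,0],[0,0,0],[0,0,0],[0,0,0],[0,0,0],[0,0,0]]}' 0 35
python3 - <<'E'
from h import *
o=manip.get_obs();R=Rn.from_quat(o['ee_rot']).as_matrix();p=o['position'];c=np.array([.622,-.172,0])
v=p-c;v[2]=0;print(R.round(3),np.hypot(*v[:2]),np.degrees(np.arctan2(v[1],v[0])))
for d in range(0,97,8):
    a=np.radians(d);w=Rn.from_rotvec([0,0,a]).apply(v)
    print(d,(R.T@(w-v)/.2).round(3))
E
```

```text
clock: 2.9
position: [0.5164, -0.0934, 0.1912]
ee_rot: [0.533, -0.465, 0.465, -0.533]
ft_force: [-1.0, 0.1, 0.1]
grip_width: 1.0
clock: 3.65
position: [0.5161, -0.0925, 0.1914]
ee_rot: [0.533, -0.466, 0.464, -0.533]
ft_force: [-4.3, 3.1, 3.7]
grip_width: 0.198
[[ 0.136 -0.002  0.991]
 [-0.991  0.001  0.136]
 [-0.001 -1.    -0.002]] 0.1324341423550635 143.12712804464465
0 [0. 0. 0.]
8 [ 0.07  0.   -0.06]
16 [ 0.148 -0.    -0.11 ]
24 [ 0.232 -0.    -0.149]
32 [ 0.32  -0.    -0.175]
40 [ 0.412 -0.    -0.189]
48 [ 0.504 -0.    -0.19 ]
56 [ 0.596 -0.001 -0.179]
64 [ 0.685 -0.001 -0.154]
72 [ 0.769 -0.001 -0.118]
80 [ 0.848 -0.001 -0.07 ]
88 [ 0.92  -0.001 -0.011]
96 [ 0.983 -0.002  0.057]
```

```bash
python3 -m pendant '{"offset":[[0.07,0,-0.06],[0.148,0,-0.11],[0.232,0,-0.149],[0.32,0,-0.175],[0.412,0,-0.189],[0.504,0,-0.19],[0.596,0,-0.179],[0.685,0,-0.154],[0.72,0,-0.14],[0.72,0,-0.14]],"turn":[[0,0,0],[0,0,0],[0,0,0],[0,0,0],[0,0,0],[0,0,0],[0,0,0],[0,0,0],[0,0,0],[0,0,0]]}'
python3 - <<'E'
from h import *
o=manip.get_obs();R=Rn.from_quat(o['ee_rot']).as_matrix();p=o['position'];c=np.array([.622,-.172,0])
v=p-c;v[2]=0;print(np.hypot(*v[:2]),np.degrees(np.arctan2(v[1],v[0])))
for d in range(0,29,4):
    a=np.radians(d);w=Rn.from_rotvec([0,0,a]).apply(v)
    print(d,(R.T@(w-v)/.2).round(3))
E
```

```text
clock: 4.9
position: [0.5078, -0.2394, 0.191]
ee_rot: [0.533, -0.466, 0.464, -0.533]
ft_force: [-3.2, -0.2, -0.0]
grip_width: 0.193
0.13265723556725392 -149.44745187554568
0 [0. 0. 0.]
4 [ 0.042 -0.     0.019]
8 [ 0.083 -0.     0.042]
12 [ 0.122 -0.     0.067]
16 [ 0.159 -0.     0.094]
20 [ 0.194 -0.001  0.125]
24 [ 0.227 -0.001  0.157]
28 [ 0.257 -0.001  0.192]
```

```bash
python3 -m pendant '{"offset":[[0.042,0,0.019],[0.083,0,0.042],[0.083,0,0.042]],"turn":[[0,0,0],[0,0,0],[0,0,0]]}'; python3 -m pendant '{"offset":[[0.02,0,0.012],[0.039,0,0.025],[0.039,0,0.025]],"turn":[[0,0,0],[0,0,0],[0,0,0]]}';  python3 -m pendant '{"offset":[[0.02,0,0.013],[0.037,0,0.027],[0.037,0,0.027]],"turn":[[0,0,0],[0,0,0],[0,0,0]]}'
```

```text
clock: 5.28
position: [0.5187, -0.2553, 0.191]
ee_rot: [0.533, -0.466, 0.464, -0.532]
ft_force: [-0.4, -0.4, 0.1]
grip_width: 0.198
clock: 5.65
position: [0.5252, -0.2624, 0.191]
ee_rot: [0.533, -0.465, 0.465, -0.533]
ft_force: [0.3, 0.3, -0.3]
grip_width: 0.201
clock: 6.02
position: [0.532, -0.2695, 0.191]
ee_rot: [0.533, -0.465, 0.465, -0.533]
ft_force: [-0.4, -0.3, -0.5]
grip_width: 0.2
```

```bash
for i in 1 ; do python3 -m pendant '{"offset":[[0.019,0,0.016],[0.03,0,0.027],[0.03,0,0.027]],"turn":[[0,0,0],[0,0,0],[0,0,0]]}';python3 -m pendant '{"offset":[[0.015,0,0.015],[0.029,0,0.029],[0.029,0,0.029]],"turn":[[0,0,0],[0,0,0],[0,0,0]]}'; done
```

```text
clock: 6.4
position: [0.5387, -0.275, 0.191]
ee_rot: [-0.532, 0.465, -0.465, 0.533]
ft_force: [0.4, -0.6, -1.0]
grip_width: 0.199
clock: 6.78
position: [0.5405, -0.2767, 0.1907]
ee_rot: [0.534, -0.469, 0.461, -0.532]
ft_force: [-33.8, 18.2, 19.5]
grip_width: 0.2
```

The stop was felt as a sharp force rise at about 89° of swing. I'll relax, release, lift and look.

```bash
python3 -m pendant '{"offset":[[0,0,0],[0,0,0]],"turn":[[0,0,0],[0,0,0]]}'; python3 -m pendant '{"offset":[[0,0,0],[0,0,0],[0,0,0],[0,0,0],[0,0,0]],"turn":[[0,0,0],[0,0,0],[0,0,0],[0,0,0],[0,0,0]]}' 60;  python3 -m pendant '{"offset":[[0,-0.25,0],[0,-0.5,0],[0,-0.5,0]],"turn":[[0,0,0],[0,0,0],[0,0,0]]}'
python3 - <<'E'
from h import *
a,d=snap('scene','s1');b,e=snap('side','d1')
x=cv2.resize(a[180:310,150:310],None,fx=4,fy=4);y=cv2.resize(b[110:270,210:350],None,fx=3.25,fy=3.25)
cv2.imwrite('pics/c1.png',np.hstack([cv2.resize(x,(400,325)),cv2.resize(y,(284,325))])[:,:,::-1])
for n,dd in(('scene',d),('side',e)):
    c=cloud(n,dd)[dd>0]
    k=c[(np.hypot(c[:,0]-.62,c[:,1]+.172)<.28)&(c[:,2]>.166)&(c[:,2]<.181)]
    print(n,len(k),np.median(k,0).round(3),k.min(0).round(3),k.max(0).round(3))
    b=c[(c[:,2]>.011)&(c[:,2]<.019)&(c[:,0]>.43)&(c[:,0]<.65)&(c[:,1]>-.13)&(c[:,1]<.23)]
    # fit clamp pose: maximise hits on model board outline
    for zz in(.03,.045,.06,.072,.08):
        k=c[(abs(c[:,2]-zz)<.004)&(c[:,0]>.42)&(c[:,0]<.64)&(c[:,1]>-.12)&(c[:,1]<.22)]
        print(zz,len(k),k[:,:2].min(0).round(3),k[:,:2].max(0).round(3))
    r=cv2.minAreaRect(b[:,:2].astype(np.float32));print('board',len(b),r)
# ortho of heights in scene+side
E
```

```text
clock: 7.02
position: [0.5403, -0.2765, 0.1909]
ee_rot: [0.534, -0.469, 0.46, -0.531]
ft_force: [-6.3, 3.7, 3.3]
grip_width: 0.201
clock: 7.65
position: [0.5403, -0.2765, 0.1909]
ee_rot: [0.534, -0.469, 0.46, -0.531]
ft_force: [0.2, 0.3, 0.0]
grip_width: 0.6
clock: 8.02
position: [0.5432, -0.2774, 0.2953]
ee_rot: [0.534, -0.467, 0.463, -0.532]
ft_force: [-0.6, -0.2, 0.8]
grip_width: 0.6
scene 2842 [ 0.501 -0.326  0.175] [ 0.433 -0.389  0.166] [ 0.634 -0.163  0.181]
0.03 229 [ 0.422 -0.064] [0.608 0.19 ]
0.045 319 [ 0.42  -0.116] [0.608 0.188]
0.06 482 [ 0.421 -0.116] [0.607 0.188]
0.072 721 [ 0.42  -0.064] [0.611 0.187]
0.08 376 [ 0.422 -0.063] [0.61  0.187]
board 2143 ((0.5272009372711182, 0.03794114291667938), (0.1760036200284958, 0.3152390420436859), 7.83827543258667)
side 515 [ 0.498 -0.314  0.175] [ 0.431 -0.388  0.166] [ 0.627 -0.158  0.181]
0.03 94 [ 0.421 -0.055] [0.587 0.192]
0.045 157 [ 0.421 -0.079] [0.588 0.192]
0.06 264 [ 0.421 -0.113] [0.595 0.191]
0.072 375 [ 0.42  -0.056] [0.606 0.191]
0.08 272 [ 0.421 -0.062] [0.607 0.191]
board 1149 ((0.5288544297218323, 0.042285606265068054), (0.16589945554733276, 0.31781473755836487), 7.319638729095459)
```

View pics/c1.png

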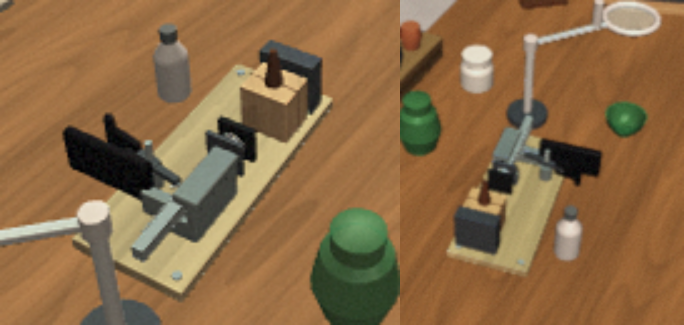

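The magnifier is clear: the arm now points away and the lens is at (630,18) in the crop. The clamp is fully visible, with the handle at (105,155) and the trigger post at (120,130). Next I'll fit the clamp pose from the handle top, anvil top and trigger post.

```bash
python3 - <<'E'
from h import *
th=np.radians(7.6);ex=np.array([np.cos(th),np.sin(th)]);ey=np.array([-ex[1],ex[0]])
for n,f in(('scene','s1'),('side','d1')):
    z=np.load('pics/'+f+'.npz');c=cloud(n,z['d']);m=z['d']>0;c=c[m];
    k=c[(c[:,2]>.073)&(c[:,2]<.082)&(c[:,0]>.41)&(c[:,0]<.53)&(c[:,1]>-.12)&(c[:,1]<.03)]
    a=c[(c[:,2]>.079)&(c[:,2]<.09)&(c[:,0]>.4)&(c[:,0]<.62)&(c[:,1]>.14)&(c[:,1]<.24)]
    g=c[(c[:,2]>.068)&(c[:,2]<.077)&(c[:,0]>.53)&(c[:,0]<.63)&(c[:,1]>-.12)&(c[:,1]<.05)]
    b=c[(c[:,2]>.011)&(c[:,2]<.019)&(c[:,0]>.4)&(c[:,0]<.66)&(c[:,1]>-.15)&(c[:,1]<.24)]
    for nm,q in(('handle+post',k),('anvil',a),('housing',g),('board',b)):
        xy=np.stack([q[:,:2]@ex,q[:,:2]@ey],1)
        r=cv2.minAreaRect(q[:,:2].astype(np.float32))
        print(n,nm,len(q),'pct',np.percentile(xy,[1,5,50,95,99],axis=0).round(4).tolist(),'rect',np.round(r[1],3),round(r[2],2))
    if n:
        xy=np.stack([k[:,:2]@ex,k[:,:2]@ey],1)
        h,e=np.histogram(xy[:,1],bins=np.arange(xy[:,1].min(),xy[:,1].max()+.003,.003));print(list(zip(e.round(3),h)))
E
```

```text
scene handle+post 189 pct [[0.4228, -0.1218], [0.4291, -0.1211], [0.469, -0.116], [0.5129, -0.0809], [0.5179, -0.0758]] rect [0.098 0.048] 7.55
scene anvil 158 pct [[0.5369, 0.0844], [0.5397, 0.0859], [0.576, 0.0963], [0.6044, 0.1087], [0.6053, 0.1121]] rect [0.07  0.029] 7.66
scene housing 373 pct [[0.523, -0.1325], [0.531, -0.1309], [0.5836, -0.0935], [0.5982, -0.0422], [0.5994, -0.0382]] rect [0.079 0.096] 5.52
scene board 2208 pct [[0.4528, -0.2253], [0.4846, -0.1871], [0.5672, -0.064], [0.6133, 0.0851], [0.6148, 0.1169]] rect [0.195 0.364] 9.41
[(np.float64(-0.122), np.int64(49)), (np.float64(-0.119), np.int64(48)), (np.float64(-0.116), np.int64(25)), (np.float64(-0.113), np.int64(29)), (np.float64(-0.11), np.int64(10)), (np.float64(-0.107), np.int64(0)), (np.float64(-0.104), np.int64(0)), (np.float64(-0.101), np.int64(0)), (np.float64(-0.098), np.int64(0)), (np.float64(-0.095), np.int64(3)), (np.float64(-0.092), np.int64(6)), (np.float64(-0.089), np.int64(2)), (np.float64(-0.086), np.int64(5)), (np.float64(-0.083), np.int64(5)), (np.float64(-0.08), np.int64(2)), (np.float64(-0.
[... 466 characters left out ...]
.2214], [0.4804, -0.114], [0.5208, 0.0193], [0.5945, 0.124], [0.6115, 0.1276]] rect [0.202 0.364] 8.96
[(np.float64(-0.12), np.int64(7)), (np.float64(-0.117), np.int64(13)), (np.float64(-0.114), np.int64(17)), (np.float64(-0.111), np.int64(22)), (np.float64(-0.108), np.int64(28)), (np.float64(-0.105), np.int64(1)), (np.float64(-0.102), np.int64(0)), (np.float64(-0.099), np.int64(0)), (np.float64(-0.096), np.int64(1)), (np.float64(-0.093), np.int64(1)), (np.float64(-0.09), np.int64(2)), (np.float64(-0.087), np.int64(1)), (np.float64(-0.084), np.int64(1)), (np.float64(-0.081), np.int64(4)), (np.float64(-0.078), np.int64(2)), (np.float64(-0.075), np.int64(3)), (np.float64(-0.072), np.int64(1))]
```

```bash
python3 -m pendant '{"offset":[[-0.3,0,-0.06],[-0.6,0,-0.12],[-0.9,0,-0.18],[-1,0,-0.2],[-1,0,-0.2]],"turn":[[0,0,0],[0,0,0],[0,0,0],[0,0,0],[0,0,0]]}' 75 60 && python3 -m pendant '{"offset":[[-0.25,0.2,-0.05],[-0.25,0.4,-0.05],[-0.25,0.6,-0.05],[-0.25,0.6,-0.05],[-0.25,0.6,-0.05]],"turn":[[0,0,0],[0,0,0],[0,0,0],[0,0,0],[0,0,0]]}'
cat >> h.py <<'E'
def wrist(f):
    o=manip.get_obs();im,d=manip.camera('wrist');cv2.imwrite('pics/'+f+'.png',im[:,:,::-1])
    m=manip.camera_model('wrist');K=m['intrinsics'];T=m['tool_from_camera']
    v,u=np.mgrid[:384,:512];a=(u-K[0,2])/K[0,0];b=(v-K[1,2])/K[1,1];th=np.hypot(a,b)+1e-9
    ray=np.stack([a/th*np.tan(th),b/th*np.tan(th),np.ones_like(th)],-1)
    p=ray*d[...,None]@T[:3,:3].T+T[:3,3]
    w=p@Rn.from_quat(o['ee_rot']).as_matrix().T+o['position']
    np.savez('pics/'+f+'.npz',im=im,d=d,w=w,p=p);return o,im,d,w
th=np.radians(7.6);EX=np.array([np.cos(th),np.sin(th)]);EY=np.array([-EX[1],EX[0]]);O=.509*EX-.0895*EY
def toclamp(w):
    q=w[...,:2]-O;return np.stack([q@EX,q@EY,w[...,2]],-1)
E
python3 - <<'E'
from h import *
o,im,d,w=wrist('w1');print(o['position'],toclamp(o['position']),Rn.from_quat(o['ee_rot']).as_matrix().round(3).tolist())
c=toclamp(w)
def st(nm,k):
    q=c[k&(d>0)];print(nm,len(q),np.percentile(q,[2,50,98],axis=0).round(4).tolist())
i=lambda a,lo,hi:(c[...,a]>lo)&(c[...,a]<hi)
st('handle',i(2,.073,.083)&i(0,-.1,.0)&i(1,-.045,-.01))
st('post',i(2,.073,.083)&i(0,-.075,-.045)&i(1,-.005,.03))
st('anvil',i(2,.08,.09)&i(1,.15,.22)&i(0,0,.12))
st('pad',i(2,.06,.076)&i(0,.03,.095)&i(1,.05,.13))
st('plinth',i(2,.055,.065)&i(0,.03,.095)&i(1,.1,.175))
E
```

```text
clock: 8.75
position: [0.4744, -0.0838, 0.2921]
ee_rot: [0.535, -0.469, 0.46, -0.532]
ft_force: [0.0, -0.6, 0.7]
grip_width: 0.746
clock: 9.38
position: [0.457, -0.036, 0.1736]
ee_rot: [0.534, -0.469, 0.46, -0.532]
ft_force: [0.9, -0.1, 0.5]
grip_width: 0.748
[ 0.45695204 -0.03597649  0.1735684 ] [-0.06082016 -0.00659528  0.1735684 ] [[0.136, -0.012, 0.991], [-0.991, 0.005, 0.136], [-0.006, -1.0, -0.011]]
handle 1606 [[-0.0854, -0.0325, 0.0735], [-0.0396, -0.0258, 0.077], [-0.0017, -0.0196, 0.0787]]
post 157 [[-0.0647, 0.0026, 0.0737], [-0.0589, 0.0082, 0.0773], [-0.0541, 0.0134, 0.0789]]
anvil 1491 [[0.0269, 0.1737, 0.0809], [0.0587, 0.1845, 0.0845], [0.0933, 0.1978, 0.0861]]
pad 1832 [[0.0349, 0.0555, 0.0605], [0.0614, 0.1199, 0.0716], [0.0904, 0.1294, 0.0756]]
plinth 353 [[0.0311, 0.1192, 0.0551], [0.0574, 0.1202, 0.06], [0.0908, 0.1747, 0.0647]]
```

View pics/w1.png

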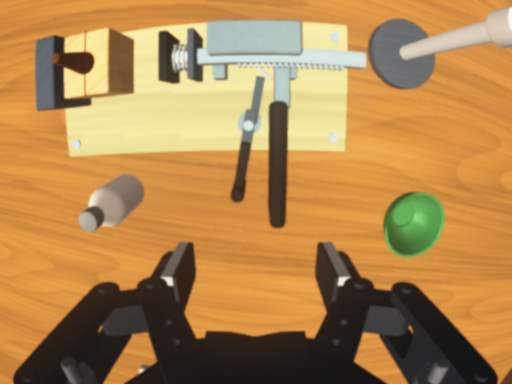

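The wrist view shows the handle at (278,165), the post at (238,195), the pad at (168,57), the jaw plate at (195,55) and the plinth at (105,62). The fitted clamp pose agrees with the handle and post to about 1 mm. I'll descend around the handle and post.

```bash
python3 -m pendant '{"offset":[[0.012,0.2,0],[0.012,0.4,0],[0.012,0.6,0],[0.012,0.68,0],[0.012,0.68,0],[0.012,0.68,0]],"turn":[[0,0,0],[0,0,0],[0,0,0],[0,0,0],[0,0,0],[0,0,0]]}' 75 60
python3 - <<'E'
from h import *
o,im,d,w=wrist('w2');print(o['position'],toclamp(o['position']),o['ft_force'])
cv2.imwrite('pics/w2z.png',cv2.resize(im[0:200,0:300],None,fx=2.6,fy=2.6,interpolation=cv2.INTER_CUBIC)[:,:,::-1])
c=toclamp(w);k=(d>0)&(c[...,2]>.066)&(c[...,2]<.076)&(abs(c[...,0]-.062)<.018)&(c[...,1]>.03)&(c[...,1]<.17)
h,e=np.histogram(c[k][:,1],bins=np.arange(.03,.17,.002));print([(round(a,3),int(b)) for a,b in zip(e,h) if b])
E
```

```text
clock: 10.18
position: [0.4575, -0.0377, 0.0396]
ee_rot: [0.534, -0.468, 0.462, -0.532]
ft_force: [-0.2, -0.2, 0.8]
grip_width: 0.749
[ 0.45749217 -0.03771978  0.0396196 ] [-0.06051534 -0.0083947   0.0396196 ] [-0.15665917 -0.16596459  0.78030034]
[(np.float64(0.03), 28), (np.float64(0.032), 6), (np.float64(0.042), 248), (np.float64(0.044), 219), (np.float64(0.046), 192), (np.float64(0.048), 99), (np.float64(0.05), 1), (np.float64(0.064), 48), (np.float64(0.066), 453), (np.float64(0.068), 196), (np.float64(0.07), 170), (np.float64(0.072), 173), (np.float64(0.074), 28), (np.float64(0.116), 3), (np.float64(0.118), 77), (np.float64(0.12), 28)]
```

View pics/w2z.png

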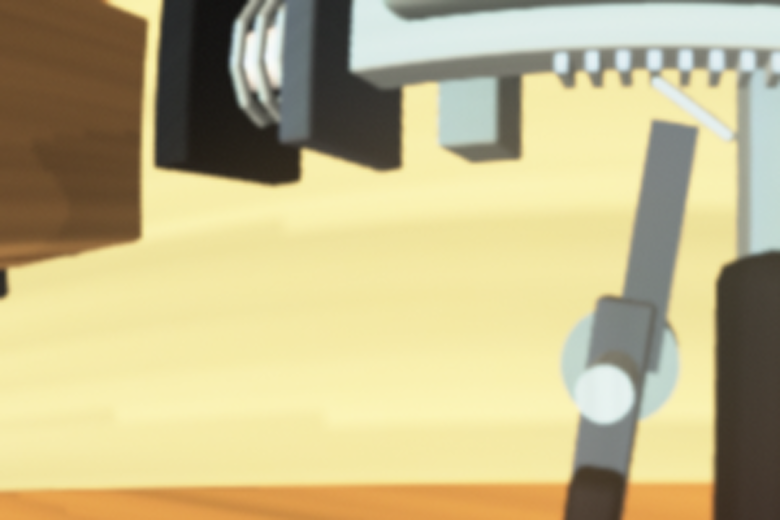

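Depth shows the jaw plate front at y≈49 mm, the pad at 65.5–74 mm and the plinth at 118 mm. So the bar starts near 0 with the spring free. I'll do the first pump slowly.

```bash
python3 -m pendant '{"offset":[[0.002,0,0],[0.004,0,0],[0.004,0,0]],"turn":[[0,0,0],[0,0,0],[0,0,0]]}' 55 45; python3 -m pendant '{"offset":[[0.02,0,0],[0.04,0,0],[0.052,0,0],[0.052,0,0],[0.052,0,0]],"turn":[[0,0,0],[0,0,0],[0,0,0],[0,0,0],[0,0,0]]}' 33
cat >> h.py <<'E'
def bar(f):
    o,im,d,w=wrist(f);c=toclamp(w);print('tcp',toclamp(o['position']).round(4),o['ft_force'].round(1),o['grip_width'])
    k=(d>0)&(c[...,2]>.066)&(c[...,2]<.076)&(abs(c[...,0]-.062)<.018)&(c[...,1]>.036)&(c[...,1]<.17)
    y=np.sort(c[k][:,1]);s=np.split(y,np.where(np.diff(y)>.0025)[0]+1)
    print([(len(q),np.percentile(q,[1,50,99]).round(4).tolist()) for q in s if len(q)>5])
E
python3 -c "
from h import *;bar('w3')"
```

```text
clock: 10.6
position: [0.458, -0.0384, 0.04]
ee_rot: [0.534, -0.467, 0.462, -0.532]
ft_force: [-0.2, 1.5, 1.5]
grip_width: 0.553
clock: 11.22
position: [0.4595, -0.0476, 0.0401]
ee_rot: [0.534, -0.467, 0.461, -0.533]
ft_force: [-1.6, 5.8, 5.1]
grip_width: 0.33
tcp [-0.0599 -0.0185  0.0401] [-1.6  5.8  5.1] 0.33009471582337746
[(875, [0.0532, 0.0551, 0.0601]), (1141, [0.0759, 0.0785, 0.0851])]
```

```bash
python3 -m pendant '{"offset":[[-0.02,0,0],[-0.04,0,0],[-0.053,0,0],[-0.053,0,0],[-0.053,0,0]],"turn":[[0,0,0],[0,0,0],[0,0,0],[0,0,0],[0,0,0]]}' 62; python3 -c "
from h import *;bar('w4')"; python3 -m pendant '{"offset":[[0.01,0,0],[0.03,0,0],[0.05,0,0],[0.054,0,0],[0.054,0,0],[0.054,0,0]],"turn":[[0,0,0],[0,0,0],[0,0,0],[0,0,0],[0,0,0],[0,0,0]]}' 31;python3 -c "
from h import *;bar('w5')"
```

```text
clock: 11.9
position: [0.4581, -0.0374, 0.0402]
ee_rot: [0.533, -0.467, 0.462, -0.533]
ft_force: [-0.6, -0.8, 0.5]
grip_width: 0.623
tcp [-0.0599 -0.0081  0.0402] [-0.6 -0.8  0.5] 0.6229770477854498
[(839, [0.0533, 0.0553, 0.06]), (1119, [0.0762, 0.0787, 0.0849]), (210, [0.1179, 0.1198, 0.1218])]
clock: 12.7
position: [0.4598, -0.0478, 0.0419]
ee_rot: [0.534, -0.467, 0.462, -0.533]
ft_force: [-12.1, 2.7, 29.7]
grip_width: 0.314
tcp [-0.0596 -0.0187  0.0419] [-12.1   2.7  29.7] 0.3144700277248552
[(950, [0.069, 0.0709, 0.0761]), (1147, [0.0916, 0.0941, 0.101])]
```

The bar moved about 11 mm, then 16 mm, and stays put on release. It is now at about 27 mm. Next: one full pump, then a partial one, so the last squeeze ends mid-stroke.

```bash
python3 -m pendant '{"offset":[[-0.02,0,0],[-0.04,0.008,0],[-0.053,0.008,0],[-0.053,0.008,0],[-0.053,0.008,0]],"turn":[[0,0,0],[0,0,0],[0,0,0],[0,0,0],[0,0,0]]}' 62;  python3 -m pendant '{"offset":[[0.01,0,0],[0.03,0,0],[0.048,0,0],[0.052,0,0],[0.052,0,0],[0.052,0,0]],"turn":[[0,0,0],[0,0,0],[0,0,0],[0,0,0],[0,0,0],[0,0,0]]}' 32;python3 -c "
from h import *;bar('w6')"
python3 -m pendant '{"offset":[[-0.02,0,0],[-0.04,0,0],[-0.053,0,0],[-0.053,0,0],[-0.053,0,0]],"turn":[[0,0,0],[0,0,0],[0,0,0],[0,0,0],[0,0,0]]}' 62;  python3 -m pendant '{"offset":[[0.01,0,0],[0.02,0,0],[0.03,0,0],[0.036,0,0],[0.036,0,0]],"turn":[[0,0,0],[0,0,0],[0,0,0],[0,0,0],[0,0,0]]}' 41;python3 -c "
from h import *;bar('w7')"
```

```text
clock: 13.38
position: [0.4583, -0.0375, 0.0402]
ee_rot: [0.534, -0.467, 0.462, -0.533]
ft_force: [0.2, 0.1, 0.5]
grip_width: 0.618
clock: 14.12
position: [0.46, -0.0476, 0.0415]
ee_rot: [0.534, -0.467, 0.462, -0.533]
ft_force: [-8.5, 3.2, 22.3]
grip_width: 0.321
tcp [-0.0593 -0.0185  0.0415] [-8.5  3.2 22.3] 0.3214154403652418
[(979, [0.0834, 0.0855, 0.0907]), (459, [0.1058, 0.1077, 0.1095])]
clock: 14.8
position: [0.4585, -0.0373, 0.0415]
ee_rot: [0.534, -0.467, 0.462, -0.533]
ft_force: [-0.0, -0.5, 0.5]
grip_width: 0.62
clock: 15.42
position: [0.4598, -0.044, 0.042]
ee_rot: [0.534, -0.467, 0.462, -0.533]
ft_force: [-2.1, 3.4, 7.3]
grip_width: 0.41
tcp [-0.059  -0.0149  0.042 ] [-2.1  3.4  7.3] 0.40963304745595236
[(1006, [0.0922, 0.0945, 0.0997]), (120, [0.1142, 0.116, 0.1175])]
```

```bash
python3 -m pendant '{"offset":[[-0.02,0,0],[-0.037,0.005,0],[-0.037,0.005,0],[-0.037,0.005,0],[-0.037,0.005,0]],"turn":[[0,0,0],[0,0,0],[0,0,0],[0,0,0],[0,0,0]]}' 62;python3 -c "
from h import *;bar('w8')";  python3 -m pendant '{"offset":[[0.01,0,0],[0.016,0,0],[0.023,0,0],[0.023,0,0],[0.023,0,0]],"turn":[[0,0,0],[0,0,0],[0,0,0],[0,0,0],[0,0,0]]}' 49;python3 - <<'E'
from h import *
bar('w9')
im=np.load('pics/w9.npz')['im'];cv2.imwrite('pics/w9z.png',cv2.resize(im[0:160,0:230],None,fx=3.4,fy=3.4,interpolation=cv2.INTER_CUBIC)[:,:,::-1])
E
```

```text
clock: 16.1
position: [0.4588, -0.0368, 0.041]
ee_rot: [0.534, -0.467, 0.462, -0.533]
ft_force: [0.7, -0.3, 0.2]
grip_width: 0.621
tcp [-0.0591 -0.0077  0.041 ] [ 0.7 -0.3  0.2] 0.6207094963535796
[(999, [0.0924, 0.0945, 0.0997]), (614, [0.1143, 0.1164, 0.1194])]
clock: 16.77
position: [0.4595, -0.0407, 0.041]
ee_rot: [0.534, -0.467, 0.461, -0.533]
ft_force: [-0.2, 2.8, 2.0]
grip_width: 0.488
tcp [-0.0589 -0.0116  0.041 ] [-0.2  2.8  2. ] 0.4878201259505457
[(1004, [0.0922, 0.0944, 0.0998]), (297, [0.1142, 0.1161, 0.1179])]
```

View pics/w9z.png

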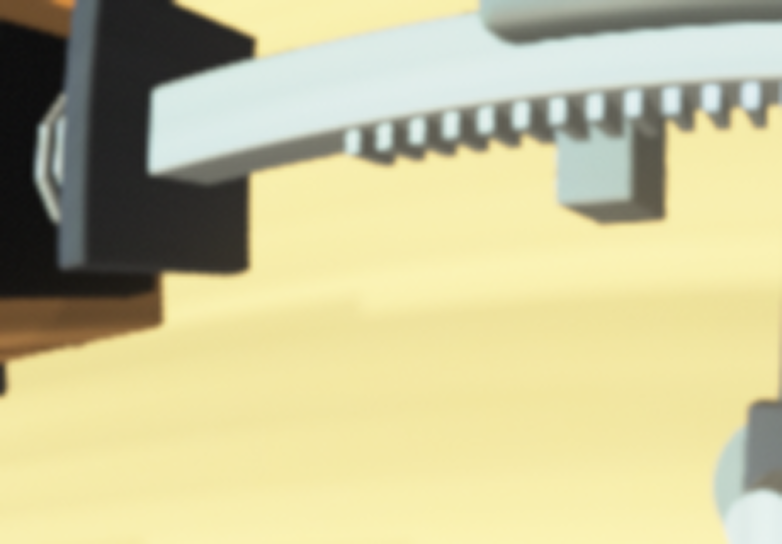

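The pad rests on the plinth and the pawl is still catching up, with no bar motion yet. I'll squeeze on in small steps.

```bash
python3 -m pendant '{"offset":[[0.01,0,0],[0.012,0,0],[0.012,0,0]],"turn":[[0,0,0],[0,0,0],[0,0,0]]}' 44;python3 -c "
from h import *;bar('w10')";  python3 -m pendant '{"offset":[[0.005,0,0],[0.006,0,0],[0.006,0,0]],"turn":[[0,0,0],[0,0,0],[0,0,0]]}' 41.5;python3 -c "
from h import *;bar('w11')"
```

```text
clock: 17.2
position: [0.4597, -0.0426, 0.0412]
ee_rot: [0.534, -0.467, 0.461, -0.533]
ft_force: [-4.0, 3.7, 11.1]
grip_width: 0.438
tcp [-0.059  -0.0135  0.0412] [-4.   3.7 11.1] 0.43835019011543097
[(1000, [0.0946, 0.0967, 0.1019]), (166, [0.114, 0.116, 0.1178])]
clock: 17.62
position: [0.4598, -0.0436, 0.0415]
ee_rot: [0.534, -0.467, 0.461, -0.533]
ft_force: [-3.1, 2.6, 7.8]
grip_width: 0.416
tcp [-0.059  -0.0145  0.0415] [-3.1  2.6  7.8] 0.4161174481209145
[(992, [0.0957, 0.098, 0.1031]), (123, [0.1142, 0.1161, 0.1176])]
```

```bash
python3 -m pendant '{"offset":[[0.004,0,0],[0.004,0,0],[0.004,0,0],[0.004,0,0]],"turn":[[0,0,0],[0,0,0],[0,0,0],[0,0,0]]}' 39.5;python3 - <<'E'
from h import *
bar('w12')
im=np.load('pics/w12.npz')['im']
a,d=snap('scene','s2');b,e=snap('side','d2')
x=cv2.resize(a[180:310,150:310],(400,325),interpolation=cv2.INTER_CUBIC);y=cv2.resize(im[0:160,0:197],(400,325),interpolation=cv2.INTER_CUBIC)
cv2.imwrite('pics/c2.png',np.hstack([x,y])[:,:,::-1])
c=cloud('scene',d);c=toclamp(c[d>0]);k=c[(abs(c[:,2]-.068)<.006)&(abs(c[:,0]-.062)<.02)&(c[:,1]>.08)&(c[:,1]<.135)]
h,ee=np.histogram(k[:,1],bins=np.arange(.08,.136,.002));print(list(zip(ee.round(3).tolist(),h.tolist())))
for n,dd in(('scene',d),('side',e)):
    q=cloud(n,dd)[dd>0];q=toclamp(q)
    g=q[(q[:,2]>.056)&(q[:,2]<.064)&(abs(q[:,0]-.062)<.025)&(q[:,1]>.11)&(q[:,1]<.18)][:,1];print(n,'plinth top y',np.percentile(g,[1,99]).round(4))
    g=q[(q[:,2]>.08)&(q[:,2]<.09)&(abs(q[:,0]-.062)<.03)&(q[:,1]>.15)&(q[:,1]<.22)][:,1];print('anvil y',np.percentile(g,[1,99]).round(4))
E
```

```text
clock: 18.18
position: [0.4598, -0.0444, 0.0416]
ee_rot: [0.534, -0.467, 0.461, -0.533]
ft_force: [-2.2, 1.6, 6.1]
grip_width: 0.399
tcp [-0.0591 -0.0153  0.0416] [-2.2  1.6  6.1] 0.3991021063834161
[(964, [0.0968, 0.099, 0.1044]), (80, [0.1138, 0.1157, 0.1171])]
[(0.08, 0), (0.082, 0), (0.084, 0), (0.086, 0), (0.088, 0), (0.09, 0), (0.092, 0), (0.094, 0), (0.096, 1), (0.098, 8), (0.1, 27), (0.102, 12), (0.104, 5), (0.106, 1), (0.108, 0), (0.11, 0), (0.112, 1), (0.114, 1), (0.116, 12), (0.118, 28), (0.12, 7), (0.122, 6), (0.124, 8), (0.126, 7), (0.128, 1), (0.13, 0), (0.132, 0), (0.134, 0)]
scene plinth top y [0.1152 0.1262]
anvil y [0.1527 0.2005]Traceback (most recent call last):
  File "<stdin>", line 11, in <module>
    return _quantile_unchecked(
        a, q, axis, out, overwrite_input, method, keepdims, weights)
    return _ureduce(a,
                    func=_quantile_ureduce_func,
    ...<5 lines>...
                    overwrite_input=overwrite_input,
                    method=method)
    r = func(a, **kwargs)
    result = _quantile(arr,
                       quantiles=q,
    ...<2 lines>...
                       out=out,
                       weights=wgt)
    slices_having_nans = np.isnan(arr[-1, ...])
                                  ~~~^^^^^^^^^
IndexError: index -1 is out of bounds for axis 0 with size 0
```

View pics/c2.png

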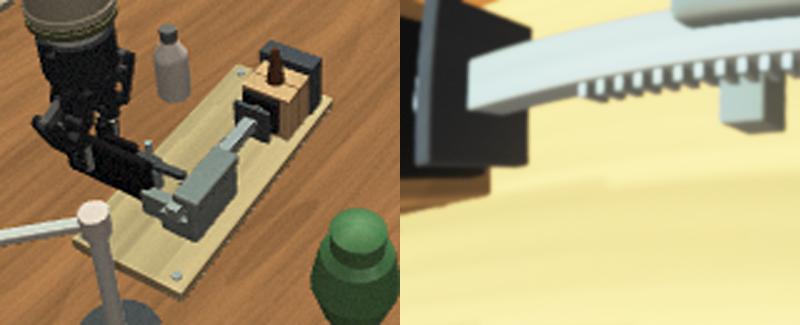

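In the picture the plinth is flat on the anvil. Compression is about 5–5.5 mm, so I'll add about 0.5 mm more, then check that it holds steady.

```bash
python3 -m pendant '{"offset":[[0.001,0,0],[0.001,0,0],[0.001,0,0],[0.001,0,0],[0.001,0,0],[0.001,0,0],[0.001,0,0],[0.001,0,0]],"turn":[[0,0,0],[0,0,0],[0,0,0],[0,0,0],[0,0,0],[0,0,0],[0,0,0],[0,0,0]]}' 38.9;python3 - <<'E'
from h import *
bar('w13')
for f in ('w2','w4','w5','w6','w8','w10','w12','w13'):
    z=np.load(f'pics/{f}.npz') ;w=z['w'];c=toclamp(w);d=z['d']
    k=(d>0)&(c[...,2]>.068)&(c[...,2]<.0745)&(abs(c[...,0]-.062)<.012)
    y=np.sort(c[k&(c[...,1]>.036)&(c[...,1]<.14)][:,1]);s=[q for q in np.split(y,np.where(np.diff(y)>.0025)[0]+1) if len(q)>5]
    print(f,[(len(q),np.percentile(q,[3,97]).round(4).tolist()) for q in s])
E
```

```text
clock: 19.32
position: [0.4599, -0.0446, 0.0417]
ee_rot: [0.535, -0.467, 0.461, -0.533]
ft_force: [-2.2, 1.5, 5.9]
grip_width: 0.395
tcp [-0.0591 -0.0155  0.0417] [-2.2  1.5  5.9] 0.39464580032695745
[(976, [0.0971, 0.0993, 0.1048]), (69, [0.1138, 0.1159, 0.1176])]
w2 [(454, [0.0431, 0.0492]), (706, [0.066, 0.074]), (9, [0.1178, 0.1194])]
w4 [(521, [0.0536, 0.0596]), (758, [0.0764, 0.0845]), (27, [0.1182, 0.1205])]
w5 [(632, [0.0693, 0.0756]), (647, [0.092, 0.1004])]
w6 [(589, [0.0838, 0.0903]), (180, [0.1061, 0.1091])]
w8 [(597, [0.0927, 0.0993]), (279, [0.1149, 0.1184])]
w10 [(545, [0.0949, 0.1014]), (21, [0.1141, 0.1168])]
w12 [(531, [0.0972, 0.1039])]
w13 [(538, [0.0975, 0.1043])]
```

```bash
python3 -m pendant '{"offset":[[0.002,0,0],[0.002,0,0],[0.002,0,0],[0.002,0,0],[0.002,0,0],[0.002,0,0],[0.002,0,0],[0.002,0,0]],"turn":[[0,0,0],[0,0,0],[0,0,0],[0,0,0],[0,0,0],[0,0,0],[0,0,0],[0,0,0]]}' 37.9;python3 - <<'E'
from h import *
bar('w14')
c,_=snap('side','d3')
E
```

```text
clock: 20.38
position: [0.4599, -0.045, 0.0418]
ee_rot: [0.535, -0.466, 0.461, -0.533]
ft_force: [-0.8, 1.7, 6.4]
grip_width: 0.382
tcp [-0.0591 -0.016   0.0418] [-0.8  1.7  6.4] 0.3815944226074027
[(961, [0.0975, 0.1, 0.1052]), (50, [0.1142, 0.1158, 0.1177])]
```

```bash
python3 -c "
from h import *
o=manip.get_obs();print(o['clock'],o['grip_width'],o['ft_force'].round(1));print(manip.hand_in())"
```

```text
20.475 0.3846057705857203 [-1.   0.6  5.9]
the job is handed in; nothing more can be done
None
```

The job is handed in at about 20.5 s of the 58 s allowed, with the gripper still holding the trigger squeezed.

- **Magnifier:** I gripped the knob and swung the arm anticlockwise about 89° until the force rose sharply at the stop. That push peaked at about 43 N at the wrist, and the fingers were doing the pressing. A picture taken afterwards showed the lens clear of the clamp.
- **Clamp:** Four pumps brought the pad onto the plinth and slid the plinth up to the anvil. A fifth, partial squeeze in small steps set the pressure.
- **Pad spring:** Compression was about 5.3–6.3 mm at the last check (target 6, flat at 12). I got this from the jaw plate's travel and the shrinking gap behind the pad. The two methods differ by up to about 1 mm.
- **Hold:** The grip read 38–38.5 % open, close to the 37.9 % commanded. The outside force on the tool was about 6 N.

**Checks that failed or were not made:**
- My numeric check of the plinth against the anvil failed because the gripper and pad hid the points. I confirmed it was seated from the picture, and from the pad no longer moving as the squeeze grew.
- In the fifth squeeze the pawl bit one tooth later than I predicted. I saw that the bar had not moved and corrected for it.
- I did not re-measure the pots and other wares. The tool did not go near them.

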